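Empty the bargain tub of lens caps into the sorting tray

ROBOT

A 6-joint arm with a two-finger parallel gripper is mounted at the origin on the work surface. World frame = base frame: x ahead of the robot, y to its left, z up, the work surface at z = 0. Lengths are in m, angles in rad, forces in N, time in s.
With the tool pointing down it reaches from about 0.325 to 0.925 m from the base axis. Payload 3.1 kg.
Tool frame: the origin (TCP) lies midway between the tips of the shut fingers; the grasp point (between the pads) lies 19 mm behind it; z points along the fingers, y is the line along which they close (so a half turn about z gives the same grasp; the last joint's range is limited). The gripper opens to 85 mm and grips with 20 to 120 N. Pads are 22 mm wide; open, the fingers measure 114 mm over their backs; the gripper's body (76 mm by 85 mm) begins 54 mm behind the grasp point. The pads swing forward as they close: fully open they stand 13 mm farther back than shut.
Start: joints at [1.057, 0.217, 1.613, -0, 1.311, -0.112], TCP at [0.244, 0.575, 0.231] pointing down, gripper open.
Joint ranges: [-2.75, 2.75], [-0.78, 2.1], [0.31, 2.55], [-1.13, 4.27], [0.13, 2.63], [-2.58, 2.58]. Speed limits (rad/s): [2.79, 2.79, 3.14, 3.14, 3.14, 3.14].

INTERFACE

Orientations are given as a 3x3 rotation matrix whose columns are the frame's x, y, z axes.
In Python, from bench import manip, snapshot, camera_info, spot_in, landmark_of, monitor gives the robot as it stands. Calls block until the motion is done:
- manip.movep(position, orientation): joint-space move of the TCP to a pose.
- manip.move_l(position, frame=None, velocity=0.15): straight line of the TCP; frame=None keeps the orientation; velocity is the mean speed in m/s.
- manip.set_joints(angles): joint-space move.
- manip.set_gripper(opening, f_grip=None): opening from 0.0 (shut) to 1.0 (fully open); f_grip is the grip in N (None keeps the last); returns when the fingers have stopped.
- manip.pause(seconds).
- manip.inverse_kinematics(position, orientation): joint angles nearest the present ones, or None.
- snapshot(name): name is "scene" or "top" or "wrist"; returns the picture (420x560x3 uint8, red, green, blue); there is no depth.
- camera_info(name): a dict with "vertical_fov" (degrees; the focal length in pixels is half the picture's height over the tangent of half this angle, whatever the lens; pixels are square), "cx", "cy" (the principal point, pixels), "k1" (the pictures are not rectified: a ray, as slopes to the right and down, at radius r is drawn at 1 + k1 r^2 times it, then the intrinsics apply), "R" (3x3) and "t" (3): a world point X has camera coordinates R X + t; the wrist camera has in their place "hand_eye" (4x4, takes a point from camera to tool coordinates, whose origin is the TCP and whose axes are the flange's). Camera axes: x right, y down, z forward; pixel columns grow to the right and rows downward; lengths in m; the calibration is good to about 2 mm. A picture is of the moment at which its call begins: read the wrist's pose just before it. camera_info takes no time and is no camera call.
A pose or a line that the arm cannot do raises manip.Unreachable and nothing moves.
- manip.job_done(): hands the job in; it is judged then, once.
Trained networks look in the newest picture that a camera, given by its name, has taken for a name from the list of things; names that differ only in an ending like _2 or _b are one class to them, and where a whole thing is asked for, a point or a joint stands for the part that bears it (a point fixed in the world has none). Each returns a list of dicts, best first, with "conf" (0 to 1); they miss things now and then, are a little off and sometimes report something else, mostly with a low value. They report only what shows in the picture. A call takes as long as a camera call. They do not tell look-alikes from the thing itself.
- spot_in(camera, name): "location" ([x, y, z] in m, in the coordinates of the camera as it stood for that picture, good to about 4 mm: the middle of the surface that is visible of it).
- landmark_of(camera, name): "location" ([x, y, z] in m, in the coordinates of the camera as it stood for that picture, good to about 4 mm: a listed point, or the origin of a listed thing).
Readings, each from a call of its own:
- monitor.read_time(): time.
- monitor.read_joint_positions(): joint angles.
- monitor.read_dq(): joint speeds.
- monitor.read_tau(): joint torques, N m.
- monitor.read_tcp_pos(): TCP position.
- monitor.read_eef_rot(): TCP orientation.
- monitor.read_wrist_force(): force on the tool from outside, world axes, zero at the start.
- monitor.read_torque(): the same for the moment, N m.
- monitor.read_finger_gap(): opening from 0.0 (shut) to 1.0 (fully open).
- monitor.read_finger_force(): force on a finger pad.
Only numpy, scipy, OpenCV 4.12 (cv2) and the standard library are available. Lean on these libraries where they do the work, as an engineer would, in place of code of your own. Each camera call takes 0.05 s, during which the arm holds its last target. There are 200 camera calls.

TASK

Slide the empty white tray along the counter up against the front of the step, squarely below the pouring lip of the green tub. Then, without lifting the heavy tub off the step, rock it forward on its front base edge by the handle at its back until all six caps and adapter rings have slid out into the tray, and ease it back to stand upright on the step, keeping control of it all the way so that it neither topples nor drops. Leave the lens, the charger and the lens hood where they are.

Things in the scene. Friction and masses are not known exactly. Their poses are not given: they have to be found in the camera images.
- step: Fixed display step, aluminium sides, grippy black rubber mat on top; 240 mm deep (own x) by 360 mm wide (own y), top of the mat 115 mm above the counter. Origin: centre of its underside, on the counter. Its front, an upright face 120 mm from the origin, looks along its own -x (the pouring direction).
- tub: Heavy loose apple-green steel scoop-front tub on the step, 1.3 to 2 kg plus 0.4 kg of contents. Origin: centre of its underside; own -x points forward to the lip, z up. 156 mm wide (own y), base 130 mm deep (x -65 to +65 mm), sheet 4 mm, weighted floor 14 mm thick. Back wall upright, 150 mm high; from the floor the front wall slopes forward at 45 degrees to the lip.
- tub_handle (a point): Middle of the steel handle on the tub's back: a round level bar with a rubber sleeve, 12 mm thick, along the tub's y, 104 mm clear between its legs, its axis 45 mm behind the back wall (39 mm clear gap). In the tub's frame x +110, y 0, z +135 mm, 15 mm below the back wall's top. Starting the tub over takes about 7 to 14 N forwards or upwards here. Axes as the tub's.
- tub_edge (a point): Middle of the front base edge on which the tub rocks: tub's frame x -65, y 0, z 0 mm; it starts 10 to 18 mm behind the step's front face and should stay on the mat, 115 mm above the counter. Loaded, the tub passes its balance point at roughly 45 to 60 degrees of tilt and would fall on forwards if not held back. Axes as the tub's.
- tub_lip (a point): Middle of the tub's pouring lip: tub's frame x -135, y 0, z +84 mm. The contents slide out over it when the tub is tilted about 60 to 75 degrees; at 70 degrees the lip is some 100 mm ahead of the base edge and 78 mm above the counter. Axes as the tub's.
- tray_mid (a point): White open sorting tray with a pink rim, loose on the counter, 0.45 kg; 210 mm (own x) by 240 mm (own y) by 50 mm high, walls and floor 5 mm thick. The point is its centre, 25 mm above the counter; own +x points to the wall that should come up against the step.
- cap0_mid (a point): Loose mount adapter, black with a bright metal ring: disc of 66 mm diameter, 24 mm thick; at the start at the bottom of one of the two stacks in the tub. The point is its centre.
- cap1_mid (a point): Loose rear lens cap, ribbed black, small paper sticker: disc of 62 mm diameter, 20 mm thick; at the start in the middle of one of the two stacks in the tub. The point is its centre.
- cap2_mid (a point): Loose front lens cap, flat black, dished top: disc of 64 mm diameter, 12 mm thick; at the start on top of one of the two stacks in the tub. The point is its centre.
- cap3_mid (a point): Loose mount adapter, black with a bright metal ring: disc of 66 mm diameter, 24 mm thick; at the start at the bottom of one of the two stacks in the tub. The point is its centre.
- cap4_mid (a point): Loose rear lens cap, ribbed black, small paper sticker: disc of 62 mm diameter, 20 mm thick; at the start in the middle of one of the two stacks in the tub. The point is its centre.
- cap5_mid (a point): Loose front lens cap, flat black, dished top: disc of 64 mm diameter, 12 mm thick; at the start on top of one of the two stacks in the tub. The point is its centre.
- lens: Bystander: black camera lens standing on the step beside the tub, 58 mm diameter, 75 mm high. Origin: centre of its underside.
- charger: Bystander: grey battery charger on the counter, 95 x 65 x 32 mm. Origin: centre of its underside.
- hood: Bystander: black lens hood standing on the counter, 60 mm wide below, 80 mm above, 45 mm high. Origin: centre of its underside.
Not all that is in view belongs to the job. What is shaped like the part that bears cap5_mid but orange is not meant.

How it is judged:
On the way, in this order (a step that is already met when the one before it is completed fails the run):
1. the tray is up against the step (gap at most 20 mm), centred below the tub's lip within 35 mm sideways, the tub still upright (x of tray_mid in the frame of step above -0.245 m and y of tray_mid in the frame of tub between -0.035 and 0.035 m and angle between the x axis of tray_mid and the x axis of step, either way round below 0.12 rad and angle between tub's own z axis and vertical below 0.1 rad), for 0.2 s.
2. the tub is rocked forward more than 45 degrees with its front base edge still on the step (angle between tub's own z axis and vertical above 0.8 rad and x of tub_lip in the frame of step below -0.15 m and height (world z) of tub_edge between 0.105 and 0.13 m), for 0.2 s.
At the end, for the whole second after the job is handed in: All six caps and rings lie inside the tray (centres within its walls, no higher than 10 mm above its rim); the tray lies flat on the counter; the tub stands upright (within 3 degrees) and at rest on the step, its front base edge no more than 60 mm back from the step's front edge; nothing is held (x of cap0_mid in the frame of tray_mid between -0.1 and 0.1 m and y of cap0_mid in the frame of tray_mid between -0.115 and 0.115 m and z of cap0_mid in the frame of tray_mid between -0.025 and 0.035 m and x of cap1_mid in the frame of tray_mid between -0.1 and 0.1 m and y of cap1_mid in the frame of tray_mid between -0.115 and 0.115 m and z of cap1_mid in the frame of tray_mid between -0.025 and 0.035 m and x of cap2_mid in the frame of tray_mid between -0.1 and 0.1 m and y of cap2_mid in the frame of tray_mid between -0.115 and 0.115 m and z of cap2_mid in the frame of tray_mid between -0.025 and 0.035 m and x of cap3_mid in the frame of tray_mid between -0.1 and 0.1 m and y of cap3_mid in the frame of tray_mid between -0.115 and 0.115 m and z of cap3_mid in the frame of tray_mid between -0.025 and 0.035 m and x of cap4_mid in the frame of tray_mid between -0.1 and 0.1 m and y of cap4_mid in the frame of tray_mid between -0.115 and 0.115 m and z of cap4_mid in the frame of tray_mid between -0.025 and 0.035 m and x of cap5_mid in the frame of tray_mid between -0.1 and 0.1 m and y of cap5_mid in the frame of tray_mid between -0.115 and 0.115 m and z of cap5_mid in the frame of tray_mid between -0.025 and 0.035 m and height (world z) of tub_edge between 0.105 and 0.13 m and angle between tub's own z axis and vertical below 0.05 rad and x of tub_edge in the frame of step between -0.125 and -0.06 m and height (world z) of tray_mid below 0.032 m and angle between tray_mid's own z axis and vertical below 0.08 rad and linear speed of tub below 0.02 m/s and angular speed of tub below 0.1 rad/s); the robot touches nothing.
It fails at once if the tub is lifted: its front base edge rises more than 20 mm off the step (height (world z) of tub_edge above 0.135 m).
It fails at once if the tub slips off the front of the step (height (world z) of tub_edge below 0.095 m).
It fails at once if the tub topples or drops out of control (turns faster than 3 rad/s) (angular speed of tub above 3 rad/s).
It fails at once if the lens, the charger or the lens hood is pushed away (more than 20 mm) or knocked over (distance of any of lens, charger, hood from where it was at the start of the episode above 0.02 m or angle between any of lens, charger, hood's own z axis and vertical above 0.3 rad).
It also fails if it takes over 70 s, if anything falls off the work surface, if the arm or the gripper's body presses on something with over 40 N, if the wrist force passes 120 N, or if a joint passes its speed limit or range.

## Working session

There is one attempt and no reset: what is moved stays moved. The work goes in short steps, each a Python script; the robot and the scene stay as the last script left them, time stands still between calls to the robot, and variables do not carry over. Pictures are saved under pics/ and viewed, at most 10 in all, crops included, and the job is handed in when it is done.

```bash
mkdir -p pics; ls; cat > h.py <<'E'
import numpy as np, cv2
from bench import manip, snapshot, camera_info, spot_in, landmark_of, monitor
def toworld(cam,p,pose=None):
    c=camera_info(cam)
    if 'R' in c: return np.array(c['R']).T@(np.array(p)-np.array(c['t']))
    H=np.array(c['hand_eye']); q=H[:3,:3]@p+H[:3,3]
    return pose[1]@q+pose[0]
def proj(cam,X):
    c=camera_info(cam); p=np.array(c['R'])@X+np.array(c['t']); s=p[:2]/p[2]; s=s*(1+c['k1']*(s@s))
    f=210/np.tan(np.radians(c['vertical_fov'])/2); return (s*f+[c['cx'],c['cy']]).round()
def save(name,im): cv2.imwrite('pics/'+name,im[:,:,::-1])
E
python3 - <<'E'
from h import *
ims=[]
for cam in ['scene','top']:
    im=snapshot(cam); ims.append(im); save(cam+'0.png',im)
    print(cam,{k:v for k,v in camera_info(cam).items()} if 0 else '')
    for n in ['step','tub','tub_handle','tub_edge','tub_lip','tray_mid','cap5_mid','cap0_mid','lens','charger','hood']:
        for d in landmark_of(cam,n)[:3]:
            w=toworld(cam,d['location']); print(n,round(d['conf'],2),w.round(3),proj(cam,w))
print(monitor.read_time())
E
```

```text
pics
scene 
step 0.7 [0.568 0.199 0.002] [338. 216.]
tub 0.87 [0.536 0.157 0.113] [324. 192.]
tub_handle 0.69 [0.536 0.27  0.252] [351. 144.]
tub_edge 0.73 [0.536 0.091 0.114] [310. 200.]
tub_lip 0.57 [0.537 0.018 0.2  ] [294. 189.]
tray_mid 0.86 [ 0.542 -0.131  0.023] [260. 254.]
cap5_mid 0.81 [ 0.736 -0.012  0.004] [331. 274.]
cap5_mid 0.69 [0.498 0.158 0.164] [317. 174.]
cap5_mid 0.42 [0.571 0.167 0.177] [336. 180.]
cap0_mid 0.48 [0.502 0.161 0.143] [318. 180.]
cap0_mid 0.16 [0.572 0.196 0.002] [338. 217.]
lens 0.84 [0.704 0.17  0.114] [366. 215.]
lens 0.49 [0.538 0.16  0.114] [326. 192.]
charger 0.71 [ 0.459 -0.474 -0.002] [151. 301.]
hood 0.58 [ 0.587 -0.426  0.001] [188. 320.]
hood 0.35 [0.537 0.02  0.201] [295. 189.]
top 
tub 0.76 [0.532 0.159 0.111] [214. 209.]
tub 0.35 [ 0.583 -0.429  0.003] [444. 195.]
tub_handle 0.78 [0.534 0.271 0.252] [151. 196.]
tub_handle 0.56 [0.496 0.156 0.163] [211. 220.]
tub_handle 0.15 [0.537 0.023 0.201] [268. 199.]
tub_edge 0.66 [0.535 0.092 0.117] [241. 207.]
tub_lip 0.86 [0.538 0.024 0.2  ] [267. 198.]
tub_lip 0.5 [0.572 0.154 0.168] [212. 188.]
tray_mid 0.56 [ 0.542 -0.131  0.026] [332. 210.]
cap5_mid 0.97 [0.572 0.166 0.174] [206. 187.]
cap5_mid 0.94 [0.505 0.385 0.004] [132. 228.]
cap5_mid 0.85 [ 0.735 -0.008  0.009] [283. 141.]
cap0_mid 0.35 [0.496 0.157 0.142] [212. 222.]
lens 0.94 [0.701 0.169 0.116] [210. 142.]
charger 0.66 [ 0.453 -0.473  0.   ] [465. 244.]
charger 0.29 [0.533 0.091 0.116] [242. 208.]
hood 0.96 [ 0.58  -0.43   0.007] [445. 196.]
1.2
```

View pics/scene0.png

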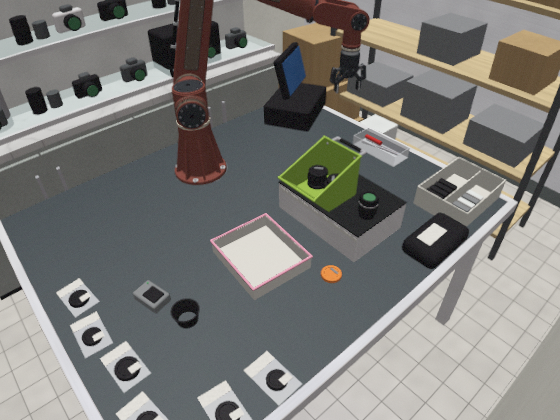

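View pics/top0.png

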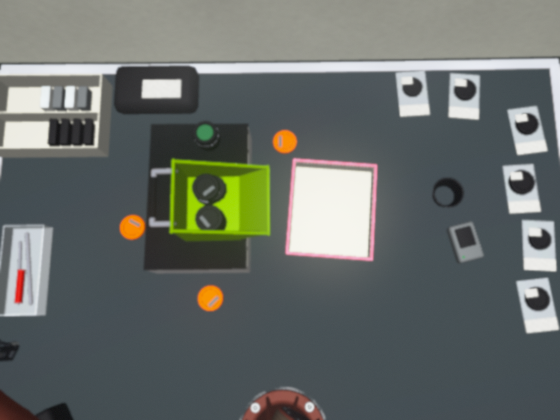

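The scene view shows the pink-rimmed tray at (260,254), the green tub at (320,178) on the step, the lens at (368,205), the charger at (151,295) and the hood at (185,313).

Look-alikes, by pixel in the top view:
- **Caps:** orange discs at (132,228), (285,141) and (210,298) are decoys. The real stacks are black, inside the tub at (208,188) and (210,219).
- **Tray:** the tool tray at (24,270) and the bin at (55,115) have no pink rim. I choose the pink-rimmed tray at (332,210).

Next is a close crop and an IK check.

```bash
cat >> h.py <<'E'
PUSH=np.array([[0,1,0],[1,0,0],[0,0,-1.]]).T.copy()
PUSH=np.column_stack([[0,1,0],[1,0,0],[0,0,-1]]).astype(float)
def grip(phi,s=1):
    # fingers close in the y-z plane; phi = lean of the tool's back towards -y (rad)
    z=np.array([0,np.sin(phi),-np.cos(phi)]); y=s*np.array([0,np.cos(phi),np.sin(phi)])
    return np.column_stack([np.cross(y,z),y,z])
E
python3 - <<'E'
from h import *
im=cv2.imread('pics/top0.png')[110:290,120:400]; cv2.imwrite('pics/crop.png',cv2.resize(im,None,fx=2.5,fy=2.5,interpolation=cv2.INTER_CUBIC))
for n,R in [('push',PUSH),('push-',PUSH*[-1,-1,1])]:
    for p in [(.542,-.28,.12),(.542,-.28,.006),(.542,-.147,.006)]:
        q=manip.inverse_kinematics(p,R); print(n,p,None if q is None else np.round(q,2))
E0=np.array([.535,.0925,.115]); 
for s in (1,-1):
  for p0,p1 in [(0,0),(-.6,.6),(-.3,.3),(-.6,.2),(-.8,0),(0,.6)]:
    r=[]
    for a in (0,.3,.6,.9,1.2,1.35):
        R=grip(p0+(p1-p0)*a/1.3,s); h=E0+.221*np.array([0,np.cos(a+.657),np.sin(a+.657)])
        q=manip.inverse_kinematics(h+R[:,2]*.017,R); r.append(None if q is None else list(np.round(q,1)))
    print(s,p0,p1,r)
E
```

```text
push (0.542, -0.28, 0.12) [-0.59  0.3   1.73 -0.    1.11 -0.59]
push (0.542, -0.28, 0.006) [-0.59  0.46  1.77 -0.    0.91 -0.59]
push (0.542, -0.147, 0.006) [-0.39  0.38  1.89 -0.    0.87 -0.39]
push- (0.542, -0.28, 0.12) [-0.59  0.3   1.73 -0.    1.11  2.55]
push- (0.542, -0.28, 0.006) [-0.59  0.46  1.77 -0.    0.91  2.55]
push- (0.542, -0.147, 0.006) None
1 0 0 [[np.float64(0.3), np.float64(0.2), np.float64(1.7), np.float64(-0.0), np.float64(1.3), np.float64(-1.2)], [np.float64(0.3), np.float64(0.1), np.float64(1.7), np.float64(-0.0), np.float64(1.4), np.float64(-1.3)], [np.float64(0.2), np.float64(0.0), np.float64(1.7), np.float64(-0.0), np.float64(1.4), np.float64(-1.4)], [np.float64(0.0), np.float64(-0.0), np.float64(1.7), np.float64(-0.0), np.float64(1.5), np.float64(-1.5)], [np.float64(-0.1), np.float64(-0.0), np.float64(1.7), np.float64(-0.0), np.float64(1.4), np.float64(-1.6)], [np.float64(-0.1), np.float64(-0.0), np.float64(1.7), np.float64(-0.0), np.float64(1.4), np.float64(-1.7)]]
1 -0.6 0.6 [[np.float64(0.6), np.float64(0.4), np.float64(1.5), np.float64(-0.5), np.float64
[... 6313 characters left out ...]
64(1.7), np.float64(0.0), np.float64(1.4), np.float64(1.4)]]
-1 0 0.6 [[np.float64(0.3), np.float64(0.2), np.float64(1.7), np.float64(-0.0), np.float64(1.3), np.float64(1.9)], [np.float64(0.2), np.float64(0.1), np.float64(1.7), np.float64(0.1), np.float64(1.4), np.float64(1.7)], [np.float64(0.0), np.float64(-0.0), np.float64(1.7), np.float64(0.3), np.float64(1.4), np.float64(1.5)], [np.float64(-0.2), np.float64(-0.0), np.float64(1.8), np.float64(0.4), np.float64(1.5), np.float64(1.4)], [np.float64(-0.4), np.float64(0.0), np.float64(1.8), np.float64(0.5), np.float64(1.6), np.float64(1.2)], [np.float64(-0.4), np.float64(0.1), np.float64(1.8), np.float64(0.6), np.float64(1.6), np.float64(1.1)]]
```

View pics/crop.png

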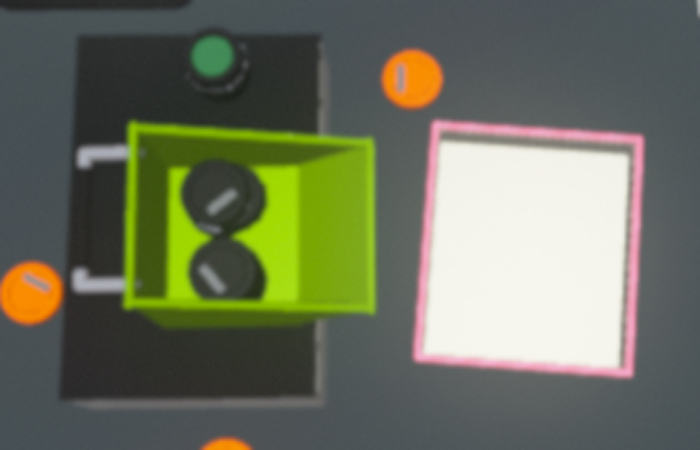

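The crop confirms the choice: the pink-rimmed empty tray, turned a few degrees, and the green tub with black caps in it. The discs outside the tub are orange decoys. Now I'll push the tray with both open fingers on its outer wall.

```bash
python3 - <<'E'
from h import *
manip.movep([.26,.5,.45],PUSH) if manip.inverse_kinematics([.26,.5,.45],PUSH) is not None else print('skip')
manip.set_gripper(1.0)
manip.movep([.542,-.285,.42],PUSH)
manip.movep([.542,-.285,.08],PUSH)
manip.move_l([.542,-.285,.006],velocity=.15)
f0=monitor.read_wrist_force()
manip.move_l([.542,-.17,.006],velocity=.06)
y=-.17
while y<-.135:
    f=monitor.read_wrist_force()-f0
    print(round(y,4),np.round(f,1))
    if abs(f[1])>8: break
    y+=.003; manip.move_l([.542,y,.006],velocity=.03)
manip.move_l([.542,y-.05,.006],velocity=.15)
manip.move_l([.542,y-.06,.2],velocity=.3)
for cam in ['scene','top']:
    im=snapshot(cam); save(cam+'1.png',im)
    for n in ['tray_mid','tub_lip','tub_edge','tub_handle']:
        for d in landmark_of(cam,n)[:1]: print(n,round(d['conf'],2),toworld(cam,d['location']).round(3))
print(monitor.read_time())
im=cv2.imread('pics/top1.png')[110:290,120:400]; cv2.imwrite('pics/crop1.png',cv2.resize(im,None,fx=2.5,fy=2.5))
E
```

```text
-0.17 [ 0.4 -0.7 -0.1]
-0.167 [-1.3 -1.8  0. ]
-0.164 [-0.3 -1.   0.7]
-0.161 [ 0.1 -1.2 -0.1]
-0.158 [ 0.4 -1.2  0.9]
-0.155 [-0.6 -1.8  0.6]
-0.152 [-0.3 -2.   0.4]
-0.149 [-0.1 -1.4  0.5]
-0.146 [ 0.4 -1.3  0.7]
-0.143 [ 0.3 -2.1  0.8]
-0.14 [-2.5 -8.3  0.7]
tray_mid 0.6 [ 0.536 -0.027  0.024]
tub_lip 0.79 [0.539 0.017 0.203]
tub_edge 0.89 [0.539 0.094 0.115]
tub_handle 0.6 [0.534 0.268 0.253]
tray_mid 0.64 [ 0.531 -0.03   0.023]
tub_lip 0.67 [0.536 0.026 0.201]
tub_edge 0.59 [0.536 0.093 0.118]
tub_handle 0.67 [0.534 0.268 0.248]
13.6333
```

View pics/crop1.png

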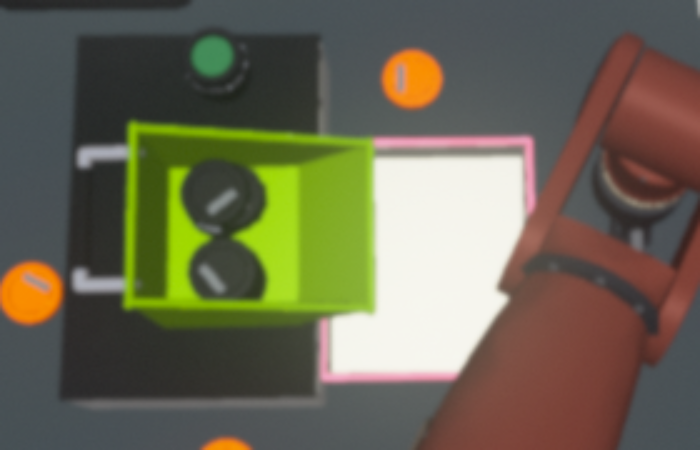

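The top crop shows the tray flush and square against the step, centred under the lip within about 5 mm. Next is gripping the handle bar.

```bash
python3 - <<'E'
from h import *
p=monitor.read_tcp_pos(); manip.move_l([p[0],p[1],.43],velocity=.3)
R=grip(-.2); h=np.array([.535,.2688,.250])
g=h+R[:,2]*.019
manip.movep(g-R[:,2]*.15,R)
manip.set_gripper(.45,f_grip=60)
manip.pause(.2); f0=monitor.read_wrist_force(); np.save('f0.npy',f0)
for d in (.1,.06,.04,.02,0):
    manip.move_l(g-R[:,2]*d,velocity=.1)
    f=monitor.read_wrist_force()-f0
    if np.linalg.norm(f)>5: print('contact',d,f); break
else:
    im=snapshot('scene'); 
    manip.set_gripper(0.0,f_grip=60); manip.pause(.2)
    print(monitor.read_finger_gap(),monitor.read_finger_force(),(monitor.read_wrist_force()-f0).round(1),monitor.read_tcp_pos().round(4))
im=snapshot('scene'); cv2.imwrite('pics/g.png',cv2.resize(im[60:270,210:490,::-1],None,fx=2.5,fy=2.5))
print(monitor.read_time())
E
```

```text
0.11887726499733835 58.63727152347565 [-0.  -1.2  4.5] [0.5354 0.265  0.2323]
20.0167
```

View pics/g.png

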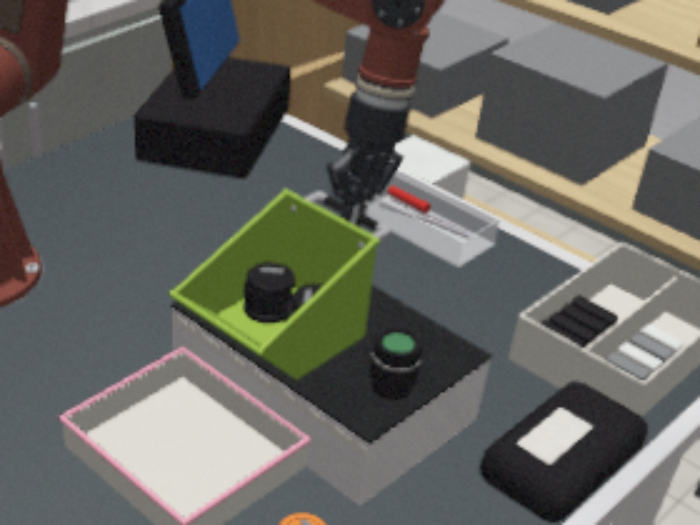

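The picture shows the gripper on the handle bar with the tub still upright, and the finger gap of about 10 mm matches the sleeve. Now I'll rock it forward, watching the wrist force.

```bash
cat >> h.py <<'E'
A0=np.arctan2(.135,.175); RAD=np.hypot(.135,.175)
def pose(a,ey=.0938,ez=.116,x=.5354):
    R=grip(-.2+.8*a/1.3); hb=np.array([x,ey+RAD*np.cos(A0+a),ez+RAD*np.sin(A0+a)])
    return hb+R[:,2]*.019,R
def rock(a0,a1,v,lim=45,**k):
    f0=np.load('f0.npy'); n=max(1,int(np.ceil(abs(a1-a0)/.1)))
    for a in np.linspace(a0,a1,n+1)[1:]:
        p,R=pose(a,**k); manip.move_l(p,R,velocity=v)
        f=monitor.read_wrist_force()-f0; print(round(a,2),f.round(1),round(monitor.read_finger_gap(),3))
        if np.linalg.norm(f)>lim: print('STOP'); break
    return a
E
python3 - <<'E'
from h import *
a=rock(0,.9,.04)
manip.pause(.4)
im=snapshot('scene'); cv2.imwrite('pics/t1.png',cv2.resize(im[60:270,210:490,::-1],None,fx=2.5,fy=2.5))
for n in ['tub_lip','tub_edge','tub_handle','tub']:
    for d in landmark_of('scene',n)[:1]: print(n,round(d['conf'],2),toworld('scene',d['location']).round(3))
print(a,monitor.read_time())
E
```

```text
0.1 [ 0.7  3.8 -2.5] 0.119
0.2 [ 0.7  4.8 -3.4] 0.118
0.3 [ 1.7  4.1 -1.4] 0.116
0.4 [ 0.7  3.8 -1.3] 0.111
0.5 [ 1.6  4.9 -1.2] 0.113
0.6 [2.2 3.7 1.8] 0.11
0.7 [3.9 4.4 3.3] 0.12
0.8 [3.7 2.1 5.6] 0.116
0.9 [3.6 0.8 6.5] 0.115
tub_lip 0.75 [ 0.539 -0.021  0.114]
tub_edge 0.9 [0.536 0.093 0.114]
tub_handle 0.92 [0.536 0.097 0.34 ]
tub 0.6 [0.535 0.135 0.163]
0.9 26.775
```

View pics/t1.png

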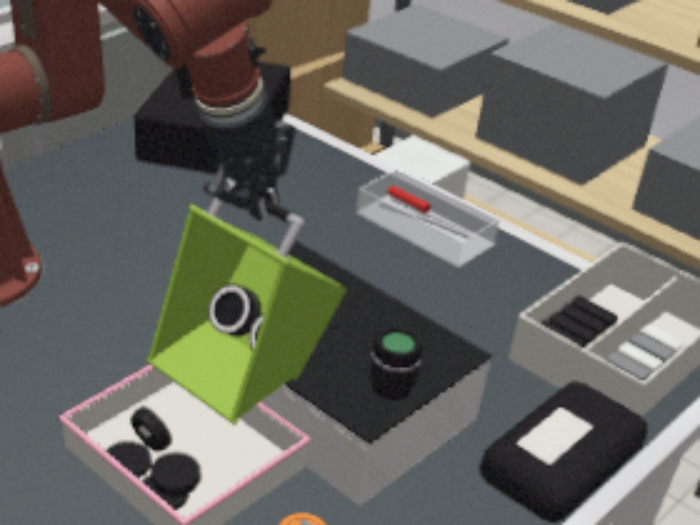

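At about 51° the edge is still on the mat (z 0.114), four caps are in the tray and two rings remain in the tub. I'll continue slowly.

```bash
python3 - <<'E'
from h import *
a=rock(.9,1.22,.03)
manip.pause(.8)
im=snapshot('scene'); cv2.imwrite('pics/t2.png',cv2.resize(im[60:270,210:490,::-1],None,fx=2.5,fy=2.5))
for n in ['tub_edge','cap0_mid','tray_mid']:
    for d in landmark_of('scene',n)[:3]: print(n,round(d['conf'],2),toworld('scene',d['location']).round(3))
print(a,monitor.read_time())
E
```

```text
0.98 [5.4 1.4 7.3] 0.116
1.06 [ 4.8 -0.3  8.3] 0.114
1.14 [ 3.9 -0.3  8.6] 0.11
1.22 [ 4.7 -0.5  9.4] 0.117
tub_edge 0.62 [0.536 0.092 0.111]
cap0_mid 0.78 [0.502 0.085 0.159]
tray_mid 0.77 [ 0.532 -0.024  0.023]
tray_mid 0.16 [0.536 0.094 0.115]
1.22 30.6083
```

View pics/t2.png

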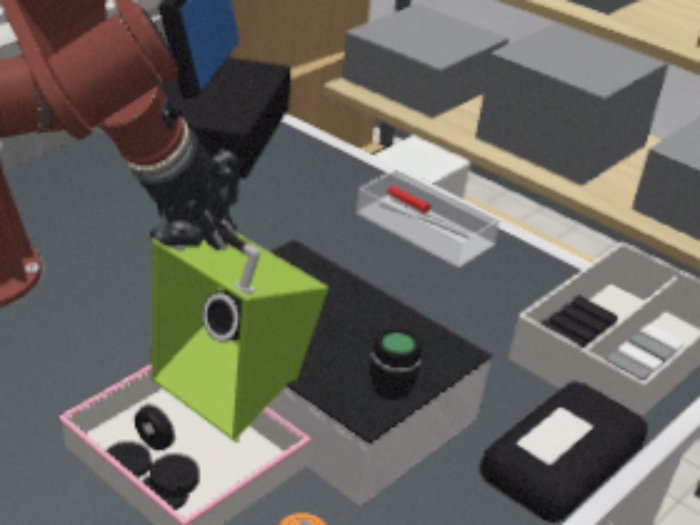

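At 70° the two metal rings have slid to the foot of the sloping wall and stay there. I'll go a little steeper in stages, checking each time with the network.

```bash
python3 - <<'E'
from h import *
a=1.22
for b in (1.28,1.32,1.36,1.39):
    a=rock(a,b,.03); manip.pause(.6)
    snapshot('scene'); L=[(round(d['conf'],2),toworld('scene',d['location']).round(3)) for d in landmark_of('scene','cap0_mid') if d['conf']>.25]
    print(L)
    if L and not any(w[2]>.1 for c,w in L): break
im=snapshot('scene'); cv2.imwrite('pics/t3.png',cv2.resize(im[60:270,210:490,::-1],None,fx=2.5,fy=2.5))
for d in landmark_of('scene','tub_edge')[:1]: print(toworld('scene',d['location']).round(3))
print(a,monitor.read_time())
E
```

```text
1.28 [ 3.6 -4.   7.2] 0.113
[(0.59, array([0.501, 0.081, 0.154])), (0.38, array([0.534, 0.015, 0.323]))]
1.32 [ 3.9 -3.3  7.8] 0.113
[(0.57, array([ 0.494, -0.015,  0.041]))]
[0.538 0.093 0.114]
1.32 33.1083
```

View pics/t3.png

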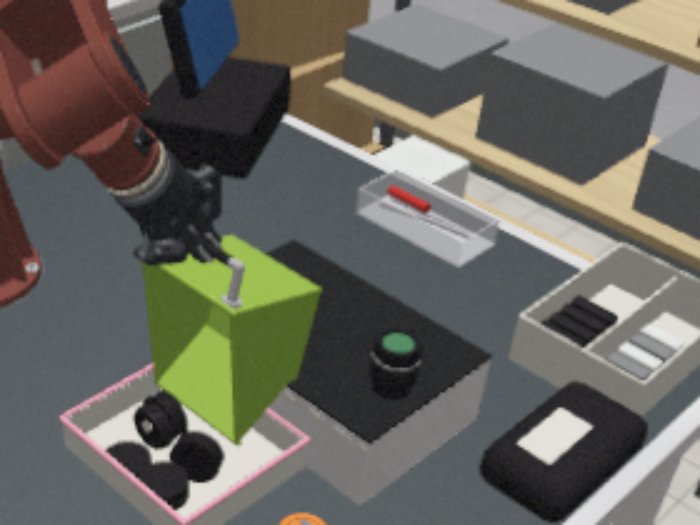

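The picture shows most caps in the tray, including a ring just fallen at (160,415), but a second ring could be hidden inside. I'll tip a touch further with a pause, then ease back part-way to see inside.

```bash
python3 - <<'E'
from h import *
a=rock(1.32,1.38,.04); manip.pause(.8)
a=rock(a,.6,.05)
im=snapshot('scene'); top=snapshot('top')
A=cv2.resize(im[110:270,210:410,::-1],None,fx=2,fy=2); B=cv2.resize(top[120:280,150:350,::-1],None,fx=2,fy=2)
cv2.imwrite('pics/t4.png',np.hstack([A,B]))
for n in ('cap0_mid','cap1_mid','cap2_mid','tub_edge'):
  for d in landmark_of('scene',n): 
    if d['conf']>.25: print(n,round(d['conf'],2),toworld('scene',d['location']).round(3))
print(a,monitor.read_time())
E
```

```text
1.38 [ 2.9 -4.1  6.1] 0.116
1.28 [ 2.8 -4.1  8.8] 0.116
1.18 [ 2.6 -3.9  7.7] 0.115
1.09 [ 3.3 -2.7  8.4] 0.111
0.99 [ 2.7 -2.5  8.7] 0.117
0.89 [ 3.1 -2.5  9.9] 0.116
0.8 [2.6 1.3 7.3] 0.116
0.7 [3.  1.1 7.3] 0.113
0.6 [2.9 0.9 8.2] 0.115
cap0_mid 0.63 [ 0.493 -0.017  0.038]
cap1_mid 0.69 [ 0.492 -0.043  0.037]
cap2_mid 0.47 [ 0.499 -0.092  0.012]
tub_edge 0.79 [0.536 0.094 0.112]
0.6 39.1417
```

View pics/t4.png

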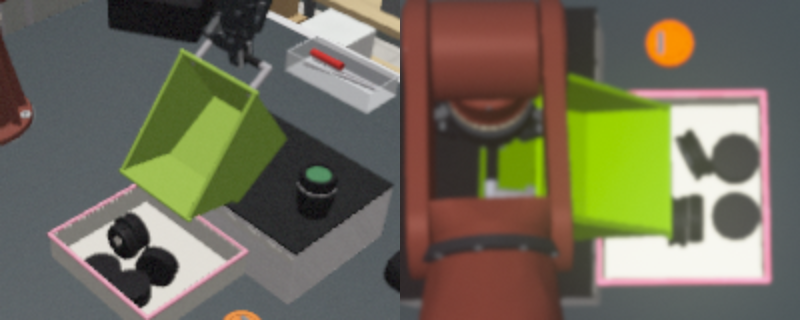

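The tub is empty, and all six discs show inside the tray, some standing on edge. Easing the tub down.

```bash
python3 - <<'E'
from h import *
a=rock(.6,.08,.05)
a=rock(.08,.03,.02); a=rock(a,0.01,.015); a=rock(a,0,.01); a=rock(0,-.006,.01)
manip.pause(.2); print((monitor.read_wrist_force()-np.load('f0.npy')).round(1))
im=snapshot('scene')
for n in ('tub_handle','tub_edge','tub','tub_lip'):
  for d in landmark_of('scene',n)[:1]: print(n,toworld('scene',d['location']).round(3))
print(monitor.read_time())
E
```

```text
0.51 [2.9 3.6 5.7] 0.117
0.43 [3.5 4.  5.6] 0.117
0.34 [2.3 3.6 5.8] 0.115
0.25 [2.3 5.5 3.6] 0.119
0.17 [1.2 5.4 3. ] 0.111
0.08 [0.6 5.9 3.8] 0.114
0.03 [-0.   5.1  3.5] 0.119
0.01 [0.2 5.7 4. ] 0.116
0.0 [0.  3.4 2.6] 0.12
-0.01 [-2.8  1.8  5.6] 0.115
[-3.2  0.4  6.2]
tub_handle [0.535 0.269 0.251]
tub_edge [0.532 0.094 0.112]
tub [0.534 0.157 0.115]
tub_lip [0.538 0.021 0.201]
44.4417
```

```bash
python3 - <<'E'
from h import *
manip.set_gripper(.45); manip.pause(.2)
print((monitor.read_wrist_force()-np.load('f0.npy')).round(1))
R=monitor.read_eef_rot(); p=monitor.read_tcp_pos()
manip.move_l(p-np.array(R)[:,2]*.12,velocity=.1)
manip.movep([.40,.45,.40],grip(0)); manip.pause(.3)
im=snapshot('scene'); top=snapshot('top')
A=cv2.resize(im[110:270,210:410,::-1],None,fx=2,fy=2); B=cv2.resize(top[120:280,150:350,::-1],None,fx=2,fy=2)
cv2.imwrite('pics/t5.png',np.hstack([A,B]))
for cam in ('scene','top'):
 for n in ('tub_handle','tub_edge','tub_lip','tray_mid','lens','cap0_mid','cap1_mid','cap2_mid'):
  for d in landmark_of(cam,n)[:3]:
    if d['conf']>.3: print(n,round(d['conf'],2),toworld(cam,d['location']).round(3))
print(monitor.read_time())
E
```

```text
[0.3 0.  0.7]
tub_handle 0.8 [0.537 0.27  0.252]
tub_edge 0.75 [0.536 0.095 0.113]
tub_lip 0.91 [0.534 0.017 0.201]
tub_lip 0.66 [ 0.572 -0.094  0.01 ]
tray_mid 0.89 [ 0.535 -0.029  0.024]
tray_mid 0.53 [0.536 0.159 0.115]
lens 0.66 [0.703 0.17  0.116]
cap0_mid 0.68 [ 0.495 -0.016  0.036]
cap1_mid 0.77 [ 0.494 -0.044  0.036]
cap2_mid 0.51 [ 0.569 -0.093  0.028]
cap2_mid 0.45 [ 0.499 -0.097  0.013]
tub_handle 0.78 [0.531 0.267 0.248]
tub_handle 0.48 [ 0.452 -0.47  -0.002]
tub_edge 0.65 [0.53  0.092 0.114]
tub_lip 0.98 [0.535 0.025 0.2  ]
tray_mid 0.77 [ 0.533 -0.029  0.023]
tray_mid 0.68 [ 0.5   -0.09   0.012]
lens 0.69 [0.702 0.17  0.114]
lens 0.56 [0.529 0.158 0.115]
cap0_mid 0.5 [ 0.487 -0.019  0.039]
cap1_mid 0.52 [ 0.492 -0.046  0.038]
cap2_mid 0.65 [ 0.5   -0.093  0.011]
48.4333
```

View pics/t5.png

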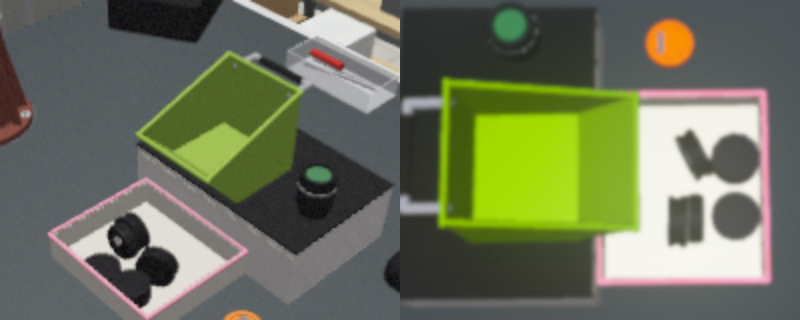

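The tub is upright, empty and free of the gripper. The tray holds the upright pair, one flat cap, a stacked pair and a leaning ring, and the bystanders have not moved.

```bash
python3 -c "
from h import *
print(manip.job_done())"
```

```text
the job is handed in; nothing more can be done
None
```

I handed the job in at about 48 s: the tray is square against the step, all six caps and rings are in it, and the empty tub is back upright on the step and released. The lens is still in place and the arm never worked near the charger or hood; the hand-in call returned no verdict.

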